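# Press a pen pot onto its oak base in the nesting jig

## Robot

A 6-joint arm with a two-finger parallel gripper is mounted at the origin on the work surface. World frame = base frame: x ahead of the robot, y to its left, z up, the work surface at z = 0. Lengths are in mm, angles in rad, forces in N, time in s.
With the tool pointing down it reaches from about 350 to 875 mm from the base axis. Payload 4.2 kg.
Tool frame: the origin (TCP) lies midway between the tips of the shut fingers; the grasp point (between the pads) lies 19 mm behind it (arm.tcp_to_grasp is the distance from the TCP to the grasp point, in mm); z points along the fingers, y is the line along which they close (so a half turn about z gives the same grasp; the last joint's range is limited). The gripper opens to 85 mm and grips with 20 to 120 N. Pads are 22 mm wide; open, the fingers measure 114 mm over their backs; the gripper's body (76 mm by 85 mm) begins 54 mm behind the grasp point. The pads swing forward as they close: fully open they stand 13 mm farther back than shut.
Start: joints at [-0.898, 0.385, 0.008, 0, -1.194, -0.259], TCP at [251.32, -572.222, 231.312] pointing down, gripper open.
Joint ranges: [-3.14, 3.14], [-1.21, 2.06], [-1.07, 1.41], [-3.16, 2.05], [-2.99, -0.16], [-3.1, 3.1]. Speed limits (rad/s): [2.79, 2.79, 3.14, 3.14, 3.14, 3.14].

## Interface

Orientations are given as a unit quaternion [x, y, z, w].
In Python, from bench import arm, get_image gives the robot as it stands.
- The arm moves only by the tool drive_tool, never from a script. Its argument "deltas" is a list of rows, each a list of 2 entries, a list of its own where there are three numbers: the shift along the tool's x, y, z in cm, then the turn, a rotation vector about the tool's x, y, z in degrees. In form: [[[x, y, z], [ax, ay, az]], ...]. A call has 1 to 12 rows; each row shifts and turns the commanded pose from where the row before left it, along the tool's axes as they then stand; what a row does not reach is not made up. A row lasts 1/10 s, in which the tool goes at most 50 mm and 8.59 degrees, less where a joint would pass 70% of its speed; a pose out of reach is approached as far as the arm can. A call with a gripper value outside its range is refused whole. "claw" is the finger opening in cm, from 0 to 8.54, set as the call begins (left out, the last holds). The fingers move at their own pace and stop on an object; the grip force is fixed at half the most. Time passes only in rows, so rows that do not move let the fingers close. It gives the time, the measured TCP pose, the force, the opening and the grip force at its end, in the units of the state.
- arm.read_state(): the state, without advancing time (a new reading comes with each control period).
- get_image(name): name is "scene" or "side" or "wrist"; returns a dict with "img" (384x512x3 uint8, red, green, blue), "fx", "fy", "cx", "cy" (pixels), "eye" and "orientation" of the camera in the world; the wrist camera has in their place "mount" (4x4, takes a point from camera to tool coordinates, whose origin is the TCP and whose axes are the flange's). Camera axes: x right, y down, z forward; pixel columns grow to the right and rows downward; lengths in mm; the calibration is good to about 2 mm. A picture is of the moment at which its call begins: read the wrist's pose just before it. There is no depth.
- arm.job_done(): hands the job in; it is judged then, once.
The state is a dict: "clock": time; "joints": joint angles; "joint_vel": joint speeds; "joint_efforts": joint torques, N m; "position": TCP position; "ee_rot": TCP orientation; "contact_force": force on the tool from outside, world axes, zero at the start; "wrist_torque": the same for the moment, N m; "gripper_width": finger opening in mm; "grasp_force": force on a finger pad.
Only numpy, scipy, OpenCV 4.12 (cv2) and the standard library are available. Lean on these libraries where they do the work, as an engineer would, in place of code of your own. Each camera call takes 0.05 s, during which the arm holds its last target. There are 200 camera calls.

## Task

Lay the wooden base blank whose outline matches the jig's nest flat and fully home in the nest, sticky round up, and let go of it. Then stand the red pen pot upright in the middle of its white sticky round, push the pot down until the red sprung pad under the base is fully depressed, hold it down for a second, and let it rise again, leaving the pot standing on the base in the jig. Leave the other blanks and the things around alone.

Things in the scene. Friction and masses are not known exactly. Their poses are not given: they have to be found in the camera images.
- jig: Fixed plywood jig, a block 160 (x) x 120 (y) x 40 mm high. In its top is an oblong nest 104 mm along x, 64 mm along y, floored by a red sprung pad; a 45 degree lead-in widens the top 4 mm of its mouth. Each long side has a finger notch at mid-length, 50 mm wide along x, 20 mm deep from the top, running out through the block's side. Origin: centre of the underside; z up.
- nest (a point): Centre of the nest, on the red pad's top face when the pad is up: 30 mm above the table, 10 mm below the jig's top face. Axes as the jig's.
- press_pad (a joint): How far the red pad (98 x 58 mm, the nest's floor) is pushed down, in m: 0 up, 0.008 fully depressed (hard stop). It is sprung: it starts to move at about 6 N and is fully down at about 14 N, the weight of what stands on it included; it rises by itself when let go and does not sink under base and pot alone.
- oblong_blank: Light oak base blank, 100 (x) x 60 (y) x 24 mm thick (z), lying flat, about 0.1 kg, with a white sticky round 61 mm across in the middle of its top (for show: nothing really sticks). It fits the nest with 2 mm to spare on each side, either way round, and then stands 14 mm proud of the jig. Origin: centre of the underside.
- base_top (a point): Centre of the oblong blank's top face (centre of its sticky round), 24 mm above the blank's origin.
- pot: Red steel pen pot, a straight open-topped cup 60 mm outside diameter, 100 mm high, wall 3 mm, about 0.18 kg, standing upright; best gripped across the outside, in its top 40 mm. Origin: centre of the underside; z up.
- square_blank: Light oak blank 80 x 80 x 24 mm with a white sticky round; does not fit the nest. Origin: centre of the underside.
- round_blank: Light oak disc 90 mm in diameter, 24 mm thick, with a white sticky round; does not fit the nest. Origin: centre of the underside.
- glue_bottle: Yellow bottle with an orange cap, 64 mm diameter, 190 mm high. Bystander. Origin: centre of the underside.
- jar: Wood-coloured jar with a white lid, 76 mm diameter, 75 mm high. Bystander. Origin: centre of the underside.
- tape: Yellow roll of tape lying flat, 100 mm diameter, 45 mm high. Bystander. Origin: centre of the underside.
- sanding_block: Cork sanding block 70 x 110 x 34 mm. Bystander. Origin: centre of the underside.
Not all that is in view belongs to the job. Of the things shaped like the pot, the red one is meant. Leave any green look-alike of the oblong_blank alone.

How it is judged:
By the outcome, as a careful person would: the job done as asked, in the order asked, and still so for the second after the job is handed in, with the robot touching nothing.
It also fails if it takes over 61 s, if anything falls off the work surface, if the arm or the gripper's body presses on something with over 40 N, if the wrist force passes 120 N, or if a joint passes its speed limit or range.

## Working session

There is one attempt and no reset: what is moved stays moved. The work goes in short steps, Python scripts to look and compute and a tool call to move; the robot and the scene stay as the last step left them, time stands still between calls to the robot, and variables do not carry over. Pictures are saved under pics/ and viewed, at most 10 in all, crops included, and the job is handed in when it is done.

Besides the shell and the picture viewer there is one more tool, called in YAML: its name, and indented under it one key for each argument. drive_tool: Moves the arm, as the interface text tells. Its arguments: {"type":"object","properties":{"deltas":{"type":"array"},"claw":{"type":"number"}},"required":["deltas"]}

```bash
mkdir -p pics; ls; python3 - <<'E'
from bench import arm,get_image
import cv2,numpy as np
s=arm.read_state(); print({k:s[k] for k in("clock","position","ee_rot","gripper_width","contact_force")})
ims=[]
for n in("scene","side"):
    d=get_image(n); cv2.imwrite(f"pics/{n}0.png",d["img"][:,:,::-1]); print(n,d["fx"],d["cx"],d["cy"],d["eye"],d["orientation"])
d=get_image("wrist");cv2.imwrite("pics/wrist0.png",d["img"][:,:,::-1]);print(d["mount"],d["fx"])
E
```

```text
pics
{'clock': 0.0, 'position': array([ 251.11531216, -571.7022456 ,  230.20894393]), 'ee_rot': array([-2.05365358e-01,  9.78684774e-01,  1.05652316e-03, -2.59454623e-04]), 'gripper_width': 85.81195918352111, 'contact_force': array([ 0.33448775,  0.0529984 , -0.42280085])}
scene 379.22084337865664 247.05480069291326 190.7137910581072 [1525.33279377 -134.95702048  706.03955989] [ 0.65053849  0.59332831 -0.32059112 -0.34925997]
side 470.62960549828915 251.18221153550107 188.5891848922808 [-70.72026561 889.6677001  829.44642709] [-0.25948413  0.846549   -0.44714606  0.12681945]
[[-7.79636118e-04 -9.45196676e-01 -3.26500590e-01  8.44669677e+01]
 [ 9.99999678e-01 -6.75470658e-04 -4.32413452e-04  9.36823387e-01]
 [ 1.88174189e-04 -3.26500822e-01  9.45196899e-01 -1.43588243e+02]
 [ 0.00000000e+00  0.00000000e+00  0.00000000e+00  1.00000000e+00]] 269.45228410742465
```

View pics/scene0.png

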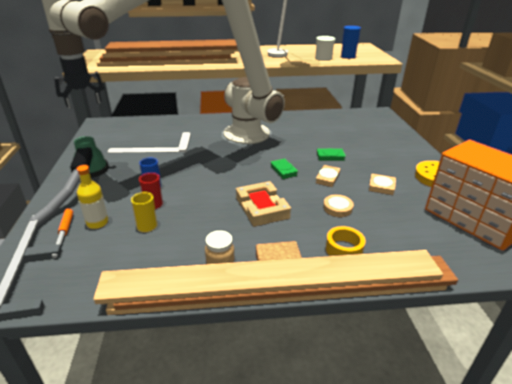

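View pics/side0.png

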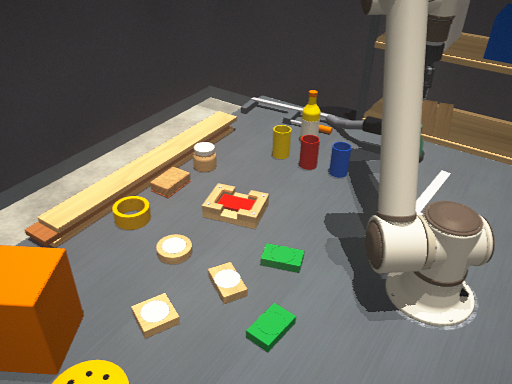

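The red pot is at scene (151,190) and side (309,152). There are yellow and blue look-alikes. The jig is at scene (262,203) and side (236,205). The oak blanks in the side view are at (228,281), (155,313) and (174,248, the round one). The green ones are decoys. I'll measure them now and make one enlarged crop.

```bash
cat > h.py <<'E'
from bench import arm,get_image
import cv2,numpy as np
from scipy.spatial.transform import Rotation as R
def cam(d,s=None):
    if "mount" in d:
        T=np.eye(4);T[:3,:3]=R.from_quat(s["ee_rot"]).as_matrix();T[:3,3]=s["position"]
        M=T@d["mount"];return M[:3,:3],M[:3,3]
    return R.from_quat(d["orientation"]).as_matrix(),np.array(d["eye"])
def plane(d,uv,z,s=None):
    Rm,e=cam(d,s);uv=np.atleast_2d(uv).astype(float)
    r=np.c_[(uv[:,0]-d["cx"])/d["fx"],(uv[:,1]-d["cy"])/d["fy"],np.ones(len(uv))]@Rm.T
    return (e+r*((z-e[2])/r[:,2])[:,None])[:,:2]
def hsv(d): return cv2.cvtColor(d["img"],cv2.COLOR_RGB2HSV)
def blobs(m,a=30):
    n,l,st,c=cv2.connectedComponentsWithStats(m.astype(np.uint8))
    return [(c[i],st[i],l==i) for i in range(1,n) if st[i,4]>a]
def pts(m):
    c=max(cv2.findContours(m.astype(np.uint8),0,1)[0],key=cv2.contourArea);return c[:,0,:]
E
python3 - <<'E'
from h import *
for n in("side","scene"):
    d=get_image(n);h=hsv(d);H,S,V=[h[:,:,i].astype(int) for i in range(3)]
    print(n)
    for c,st,m in blobs((S<60)&(V>190),25): print(" white",c.round(1),st,plane(d,c,24).round(0))
    for c,st,m in blobs(((H<6)|(H>174))&(S>150)&(V>80),60): print(" red",c.round(1),st,"z30",plane(d,c,30).round(0),"z50",plane(d,c,50).round(0))
    for c,st,m in blobs((H>8)&(H<28)&(S>40)&(V>150),120):
        if st[4]<6000:
            r=cv2.minAreaRect(plane(d,pts(m),24).astype(np.float32)); print(" oak",c.round(0),st,[np.round(x,1) for x in r])
    if n=="side":
        d["img"]; cv2.imwrite("pics/crop1.png",cv2.resize(d["img"][120:345,120:360,::-1],None,fx=2.6,fy=2.6,interpolation=2))
E
```

```text
side
 white [408.1 120.1] [ 393    0   27  216 3328] [[ 323. -828.]]
 white [277.5 103.4] [252  97  51  13 112] [[ 814. -664.]]
 white [222.  102.7] [216 100  15   6  38] [[1002. -537.]]
 white [ 93.9 173. ] [   0  105  218  140 4721] [[1014.  120.]]
 white [203.8 146.6] [194 142  21  10 168] [[ 838. -209.]]
 white [413.3 226.8] [ 374  170   77   86 2118] [[ 100. -191.]]
 white [480.4 236.8] [442 216  51  35 371] [[ -61. -253.]]
 white [173.6 245. ] [162 237  24  17 307] [[585. 235.]]
 white [227.  278.1] [214 269  27  19 395] [[404. 252.]]
 white [443.3 310.6] [ 402  281   73   43 1122] [[-48.  61.]]
 white [154.4 310.9] [140 300  29  23 494] [[476. 421.]]
 red [308.8 151.4] [300 135  20  35 563] z30 [[ 521. -380.]] z50 [[ 506. -349.]]
 red [235.4 202.2] [218 194  37  17 404] z30 [[557.   0.]] z50 [[541.  22.]]
 oak [312. 111.] [302 104  19  18 204] [array([ 661.7, -671.2]), array([ 69.8, 154.7]), np.float64(35.7)]
 oak [483. 116.] [453 108  59  17 149] [array([   95.6, -1036. ]), array([ 23.8, 218.7]), np.float64(89.3)]
 oak [132. 171.] [  36  111  201  118 3900] [array([928. , -54
[... 3778 characters left out ...]
 42  17 343] [array([483.7, -13.1]), array([ 66.1, 129.9]), np.float64(14.9)]
 oak [141. 198.] [130 192  24  13 137] [array([ 504.4, -381.7]), array([72. , 67.4]), np.float64(84.6)]
 oak [267. 206.] [241 194  50  23 514] [array([578. ,   6.8]), array([ 90.2, 138.5]), np.float64(14.9)]
 oak [338. 203.] [323 194  31  18 259] [array([586.8, 233.5]), array([93.6, 92. ]), np.float64(84.6)]
 oak [ 65. 219.] [ 58 208  15  23 207] [array([ 593.6, -589.4]), array([111.3,  27.4]), np.float64(5.3)]
 oak [346. 238.] [326 225  40  27 494] [array([753.1, 204.4]), array([105. , 111.6]), np.float64(70.3)]
 oak [265. 293.] [113 283 290  22 552] [array([926.2, -48.7]), array([673.8,   9.5]), np.float64(90.0)]
```

View pics/crop1.png

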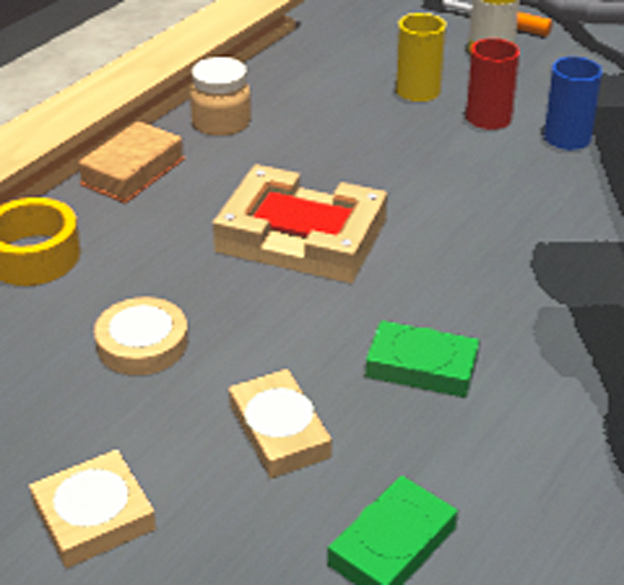

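Candidates for the oblong blank in the side view:
- **(228,281):** about 60 x 100 mm, near world (405,251).
- **(155,313):** 81 x 81 mm, so the square blank.
- **(174,248):** the round disc.
- **The greens:** decoys.

The crop confirms that (228,281) is the oblong oak one. The jig is at about (556,-2) with a yaw of about 14.5°. I'll move over the jig first for a wrist look on the way.

drive_tool:
  deltas:
    - [[-3.6, 3.1, 0], [0, 0, 0]]
    - [[-3.6, 3.1, 0], [0, 0, 0]]
    - [[-3.6, 3.1, 0], [0, 0, 0]]
    - [[-3.6, 3.1, 0], [0, 0, 0]]
    - [[-3.6, 3.1, 0], [0, 0, 0]]
    - [[-3.6, 3.1, 0], [0, 0, 0]]
    - [[-3.6, 3.1, 0], [0, 0, 0]]
    - [[-3.6, 3.1, 0], [0, 0, 0]]
    - [[-3.6, 3.1, 0], [0, 0, 0]]
    - [[-3.6, 3.1, 0], [0, 0, 0]]
    - [[-3.6, 3.1, 0], [0, 0, 0]]
    - [[0, 0, 0], [0, 0, 0]]
  claw: 8.5

```text
clock: 1.45
position: [478.9, -96.8, 231.4]
ee_rot: [-0.209, 0.978, 0.0, 0.001]
contact_force: [-0.7, 0.9, 0.0]
gripper_width: 85.0
grasp_force: 0.0
```

```bash
cat >> h.py <<'E'
def shoot(name):
    s=arm.read_state();d=get_image("wrist");cv2.imwrite(f"pics/{name}.png",d["img"][:,:,::-1])
    print("t",round(s["clock"],2),"pos",s["position"].round(1),"xyaw",yaw(s),"F",s["contact_force"].round(1));return s,d
def yaw(s):
    m=R.from_quat(s["ee_rot"]).as_matrix();return round(np.degrees(np.arctan2(m[1,0],m[0,0]))%360,2)
E
python3 - <<'E'
from h import *
s,d=shoot("w1");h=hsv(d);H,S,V=[h[:,:,i].astype(int) for i in range(3)]
for c,st,m in blobs(((H<6)|(H>174))&(S>150)&(V>80),200):
    print(c,st,cv2.minAreaRect(plane(d,pts(m),30,s).astype(np.float32)))
for c,st,m in blobs((H>8)&(H<28)&(S>40)&(V>150),400): print(c,st,cv2.minAreaRect(plane(d,pts(m),40,s).astype(np.float32)))
E
```

```text
t 1.45 pos [478.9 -96.8 231.4] xyaw 204.08 F [-0.7  0.9  0. ]
[ 46.05261927 107.67984097] [   0   77  100   64 4276] ((519.6836547851562, -360.7298278808594), (73.95808410644531, 127.29206085205078), 19.009746551513672)
[296.10225873 242.58234086] [ 271  211   53   65 2435] ((559.3234252929688, -0.3438758850097656), (98.71832275390625, 59.14271545410156), 14.55003547668457)
[478.62058824 231.55882353] [463 207  40  45 680] ((429.6572265625, 222.2759246826172), (57.88520812988281, 39.87921142578125), 58.42744827270508)
[266.40198864 234.47585227] [253 210  26  45 704] ((554.3549194335938, -49.81843185424805), (66.77265167236328, 29.951852798461914), 14.441008567810059)
[327.1535649  245.13345521] [313 226  33  36 547] ((534.7559204101562, 37.683197021484375), (56.63851547241211, 34.82895278930664), 15.371426582336426)
[288.70314136 280.98743455] [ 247  258   87   42 1910] ((610.7479858398438, 13.555076599121094), (56.4178581237793, 121.18016815185547), 14.541681289672852)
[ 12.71929825 342.13106295] [  0 322  37  43 969] ((913.7520141601562, -340.078125), (89.65763092041016, 55.462310791015625), 0.0891314297914505)
[111.29907621 371.88799076] [ 89 356  45  28 866] ((902.2042846679688, -187.97247314453125), (62.92909240722656, 76.62572479248047), 24.066904067993164)
```

View pics/w1.png

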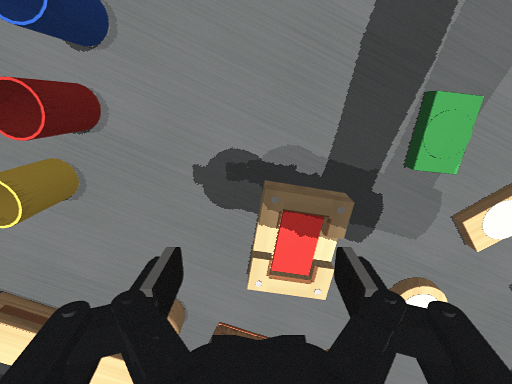

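The wrist picture shows the red pad at (296,243) and the oblong blank's edge at right (490,220). The pad measures 98.7 x 59.1 mm, which matches. The nest is at (559,0) with a yaw of 14.5°. Next I'll move over the blank.

drive_tool:
  deltas:
    - [[-0.9, 4.3, 0.7], [0, 0, 0]]
    - [[-0.9, 4.3, 0.7], [0, 0, 0]]
    - [[-0.9, 4.3, 0.7], [0, 0, 0]]
    - [[-0.9, 4.3, 0.7], [0, 0, 0]]
    - [[-0.9, 4.3, 0.7], [0, 0, 0]]
    - [[-0.9, 4.3, 0.7], [0, 0, 0]]
    - [[-0.9, 4.3, 0.7], [0, 0, 0]]
    - [[-0.9, 4.3, 0.7], [0, 0, 8]]
    - [[0, 0, 0], [0, 0, 8]]
    - [[0, 0, 0], [0, 0, 8]]
    - [[0, 0, 0], [0, 0, 8]]
    - [[0, 0, 0], [0, 0, 8]]

```text
clock: 2.7
position: [404.6, 242.0, 175.3]
ee_rot: [0.145, 0.989, -0.0, -0.0]
contact_force: [-0.1, 0.6, -0.0]
gripper_width: 85.1
grasp_force: 0.0
```

drive_tool:
  deltas:
    - [[0, 0, 0], [0, 0, 8]]
    - [[0, 0, 0], [0, 0, 7]]
    - [[0, 0, 0], [0, 0, 0]]
    - [[0, 0, 0], [0, 0, 0]]

```text
clock: 3.1
position: [404.6, 242.3, 175.3]
ee_rot: [0.269, 0.963, -0.0, -0.0]
contact_force: [-0.4, -0.0, -0.1]
gripper_width: 85.3
grasp_force: 0.0
```

```bash
cat >> h.py <<'E'
def tool(s,xy,z,yw):
    m=R.from_quat(s["ee_rot"]).as_matrix();v=np.r_[xy,z]-s["position"]
    print("tool shift cm",(m.T@v/10).round(2),"turn about tool z",round(-((yw-yaw(s)+90)%180-90),1))
E
python3 - <<'E'
from h import *
s,d=shoot("w2");h=hsv(d);H,S,V=[h[:,:,i].astype(int) for i in range(3)]
for c,st,m in blobs((S<60)&(V>190),300):
    print("white",c,st,[np.round(x,1) for x in cv2.minAreaRect(plane(d,pts(m),24,s).astype(np.float32))])
m=(((H>8)&(H<28)&(S>40)&(V>120))|((S<60)&(V>190)))
for c,st,m in blobs(m,1000): print("oak+w",c,st,[np.round(x,1) for x in cv2.minAreaRect(plane(d,pts(m),24,s).astype(np.float32))])
E
```

```text
t 3.1 pos [404.6 242.3 175.3] xyaw 148.8 F [-0.4 -0.  -0.1]
white [433.89809176 151.54242793] [ 406  124   57   56 2463] [array([478.6, 423.7]), array([60.5, 61.5]), np.float64(68.9)]
white [322.62552832 295.58833474] [ 303  276   42   38 1183] [array([587.2, 229.8]), array([49. , 61.3]), np.float64(81.9)]
oak+w [433.25336574 150.06937173] [ 394  111   82   80 5348] [array([477.4, 422.8]), array([80.8, 80.7]), np.float64(64.7)]
oak+w [318.39222615 295.34010601] [ 291  265   58   57 2264] [array([584.7, 224.8]), array([66.9, 90.1]), np.float64(78.2)]
```

View pics/w2.png

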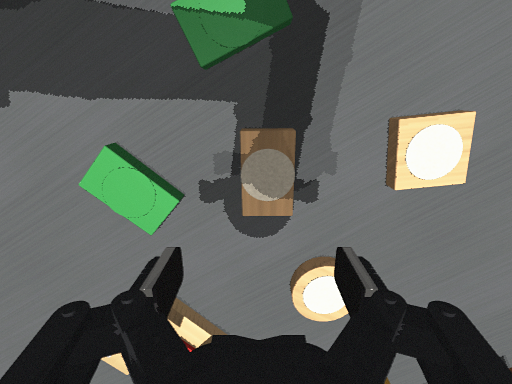

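The oblong blank is centred at (268,172) in the arm's shadow and nearly aligned with the tool. I'll measure it with a darker mask.

```bash
python3 - <<'E'
from h import *
s=arm.read_state();d=get_image("wrist");h=hsv(d);H,S,V=[h[:,:,i].astype(int) for i in range(3)]
print(h[140,268],h[180,268],h[190,230],h[120,220])
m=np.zeros_like(H);b=slice(110,235);m[b,220:320]=1
m=m*((H>5)&(H<30)&(S>25)&(V>70))
m=cv2.morphologyEx(m.astype(np.uint8),cv2.MORPH_CLOSE,np.ones((5,5)))
for c,st,mm in blobs(m,800):
    p=plane(d,pts(mm),24,s);r=cv2.minAreaRect(p.astype(np.float32));print(c,st,[np.round(x,1) for x in r])
    tool(s,r[0],0,148.8)
E
```

```text
[ 15 106  99] [ 19  38 127] [100  13  61] [ 90   7 113]
[267.12142552 171.28489117] [ 239  128   57   88 4686] [array([404.3, 254.6]), array([ 61.2, 101.3]), np.float64(58.9)]
tool shift cm [ 0.66  1.02 17.54] turn about tool z -0.0
```

drive_tool:
  deltas:
    - [[0.65, 1.0, 0], [0, 0, 0]]
    - [[0, 0, 4], [0, 0, 0]]
    - [[0, 0, 4], [0, 0, 0]]
    - [[0, 0, 4], [0, 0, 0]]
    - [[0, 0, 2.3], [0, 0, 0]]
    - [[0, 0, 1.5], [0, 0, 0]]
    - [[0, 0, 1.0], [0, 0, 0]]
    - [[0, 0, 0.5], [0, 0, 0]]
    - [[0, 0, 0], [0, 0, 0]]

```text
clock: 4.1
position: [404.1, 255.3, 2.1]
ee_rot: [0.269, 0.963, -0.0, -0.0]
contact_force: [0.4, 0.1, 0.9]
gripper_width: 84.6
grasp_force: 0.0
```

drive_tool:
  deltas:
    - [[0, 0, 0], [0, 0, 0]]
    - [[0, 0, 0], [0, 0, 0]]
    - [[0, 0, 0], [0, 0, 0]]
    - [[0, 0, 0], [0, 0, 0]]
    - [[0, 0, 0], [0, 0, 0]]
    - [[0, 0, 0], [0, 0, 0]]
    - [[0, 0, 0], [0, 0, 0]]
  claw: 5.0

```text
clock: 4.8
position: [404.5, 255.6, 3.5]
ee_rot: [0.269, 0.963, 0.001, 0.001]
contact_force: [-1.0, 0.9, 7.0]
gripper_width: 58.9
grasp_force: 65.4
```

drive_tool:
  deltas:
    - [[0, 0, -1.5], [0, 0, 0]]
    - [[0, 0, -4.5], [0, 0, 0]]
    - [[0, 0, -4.5], [0, 0, 0]]
    - [[-3.75, -2, 0], [0, 0, 0]]
    - [[-3.75, -2, 0], [0, 0, 0]]
    - [[-3.75, -2, 0], [0, 0, 0]]
    - [[-3.75, -2, 0], [0, 0, 0]]
    - [[-3.75, -2, 0], [0, 0, 0]]
    - [[-3.75, -2, 0], [0, 0, 0]]
    - [[-3.75, -2, 0], [0, 0, 0]]
    - [[0, 0, 0], [0, 0, -7.6]]
    - [[0, 0, 0], [0, 0, -7.6]]

```text
clock: 6.0
position: [555.7, -2.6, 106.9]
ee_rot: [0.139, 0.99, 0.0, -0.0]
contact_force: [-0.9, -0.0, -1.1]
gripper_width: 59.1
grasp_force: 65.5
```

drive_tool:
  deltas:
    - [[0, 0, 0], [0, 0, -7.6]]
    - [[0, 0, 0], [0, 0, -7.6]]
    - [[0, 0, 0], [0, 0, -7.6]]
    - [[0, 0, 0], [0, 0, -7.6]]
    - [[0, 0, 0], [0, 0, 0]]
    - [[0, 0, 0], [0, 0, 0]]

```text
clock: 6.6
position: [555.4, -1.0, 107.3]
ee_rot: [-0.123, 0.992, 0.0, -0.0]
contact_force: [-0.1, -0.3, -1.6]
gripper_width: 58.3
grasp_force: 65.5
```

```bash
python3 - <<'E'
from h import *
s,d=shoot("w3");print(s["gripper_width"],s["grasp_force"]);tool(s,(559.3,-.3),100,14.5)
E
```

```text
t 6.6 pos [555.4  -1.  107.3] xyaw 194.15 F [-0.1 -0.3 -1.6]
58.298814906919425 65.47303676605225
tool shift cm [-0.39 -0.03  0.73] turn about tool z -0.3
```

View pics/w3.png

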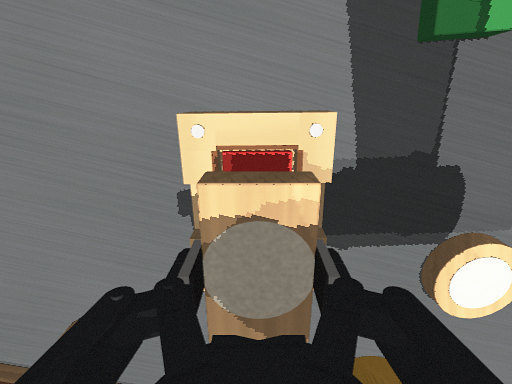

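```bash
python3 - <<'E'
from h import *
s=arm.read_state();d=get_image("wrist");h=hsv(d);H,S,V=[h[:,:,i].astype(int) for i in range(3)]
zb=s["position"][2]+20.5
a=np.radians(14.5);X=np.array([np.cos(a),np.sin(a)]);Y=np.array([-X[1],X[0]]);P=s["position"][:2]
J=lambda p:np.c_[(p-P)@X,(p-P)@Y]  # jig axes about the TCP
# round in hand
m=np.zeros_like(H);m[215:330,190:330]=1;m=m*((S<45)&(V>90))
c,st,mm=max(blobs(m),key=lambda b:b[1][4]);q=pts(mm);p=plane(d,q,zb,s).astype(np.float32)
e=cv2.fitEllipse(p);print("round",st,e,J(np.array([e[0]])))
# jig end: rows 105..142
wood=((H>8)&(H<28)&(S>40)&(V>150))
ys=[114,118,130,138,142]
for y in ys:
    x=np.where(wood[y,150:360])[0]+150
    print(y,x.min(),x.max(),J(plane(d,[[x.min()-.5,y],[x.max()+.5,y]],40,s)).round(1).tolist())
for x in (200,220,258,290,315):
    y=np.where(wood[90:145,x])[0].min()+90;print("end",x,y,J(plane(d,[[x,y-.5]],40,s)).round(1))
red=((H<6)|(H>174))&(S>150)&(V>60)
c,st,mm=max(blobs(red[:200]),key=lambda b:b[1][4]);print("pad",st);q=pts(mm)
print(J(plane(d,[[st[0]-.5,st[1]+3],[st[0]+st[2]-.5,st[1]+3],[258,st[1]-.5]],30,s)).round(1))
# blank near edge, top-face: scan column
for x in (215,258,305):
    print(x,[(y,int(V[y,x])) for y in range(166,196,2)])
E
```

```text
round [ 203  221  112   98 8585] ((558.2832641601562, 0.6213436126708984), (59.97607421875, 60.74877166748047), 100.6299819946289) [[3.07324192 0.86408171]]
114 176 336 [[-75.3, -60.9], [-74.5, 60.1]]
118 177 336 [[-72.4, -60.5], [-71.6, 60.3]]
130 178 335 [[-63.5, -60.7], [-62.8, 60.3]]
138 179 334 [[-57.5, -60.5], [-56.7, 60.1]]
142 179 334 [[-54.4, -60.8], [-53.6, 60.4]]
end 200 113 [[-76.3 -42.4]]
end 220 113 [[-76.2 -27.4]]
end 258 113 [[-76.    1.1]]
end 290 112 [[-76.6  25.1]]
end 315 112 [[-76.4  43.8]]
pad [ 222  150   70   22 1394]
[[-43.8 -29.3]
 [-43.4  28.5]
 [-46.5   0.9]]
215 [(166, 158), (168, 90), (170, 90), (172, 96), (174, 100), (176, 93), (178, 86), (180, 90), (182, 101), (184, 241), (186, 251), (188, 250), (190, 250), (192, 250), (194, 250)]
258 [(166, 105), (168, 103), (170, 106), (172, 99), (174, 95), (176, 92), (178, 91), (180, 96), (182, 105), (184, 234), (186, 246), (188, 245), (190, 245), (192, 246), (194, 245)]
305 [(166, 223), (168, 222), (170, 227), (172, 91), (174, 93), (176, 105), (178, 113), (180, 111), (182, 122), (184, 246), (186, 252), (188, 252), (190, 252), (192, 252), (194, 252)]
```

drive_tool:
  deltas:
    - [[-0.05, -0.05, 2], [0, 0, -0.3]]
    - [[0, 0, 2.5], [0, 0, 0]]
    - [[0, 0, 1.2], [0, 0, 0]]
    - [[0, 0, 0.4], [0, 0, 0]]
    - [[0, 0, 0.2], [0, 0, 0]]
    - [[0, 0, 0.2], [0, 0, 0]]
    - [[0, 0, 0.2], [0, 0, 0]]
    - [[0, 0, 0.2], [0, 0, 0]]
    - [[0, 0, 0], [0, 0, 0]]

```text
clock: 7.6
position: [556.3, -1.3, 38.5]
ee_rot: [-0.127, 0.992, 0.0, 0.0]
contact_force: [-0.3, 0.3, -2.2]
gripper_width: 58.7
grasp_force: 65.5
```

drive_tool:
  deltas:
    - [[0, 0, 0.1], [0, 0, 0]]
    - [[0, 0, 0.1], [0, 0, 0]]
    - [[0, 0, 0.1], [0, 0, 0]]
    - [[0, 0, 0.1], [0, 0, 0]]
    - [[0, 0, 0], [0, 0, 0]]

```text
clock: 8.1
position: [556.2, -1.3, 34.2]
ee_rot: [-0.127, 0.992, -0.0, -0.0]
contact_force: [1.3, -0.3, -1.2]
gripper_width: 58.6
grasp_force: 65.5
```

drive_tool:
  deltas:
    - [[0, 0, 0.1], [0, 0, 0]]
    - [[0, 0, 0.1], [0, 0, 0]]
    - [[0, 0, 0], [0, 0, 0]]

```text
clock: 8.4
position: [556.4, -1.3, 33.0]
ee_rot: [-0.127, 0.992, -0.0, 0.0]
contact_force: [-2.2, 0.5, 5.7]
gripper_width: 58.6
grasp_force: 66.3
```

drive_tool:
  deltas:
    - [[0, 0, 0], [0, 0, 0]]
    - [[0, 0, 0], [0, 0, 0]]
    - [[0, 0, 0], [0, 0, 0]]
    - [[0, 0, 0], [0, 0, 0]]
    - [[0, 0, -1], [0, 0, 0]]
    - [[0, 0, -4], [0, 0, 0]]
    - [[0, 0, -4.5], [0, 0, 0]]
    - [[0, 0, -4.5], [0, 0, 0]]
    - [[0, 0, 0], [0, 0, 0]]
    - [[0, 0, 0], [0, 0, 0]]
  claw: 8.5

```text
clock: 9.4
position: [556.7, -1.1, 174.3]
ee_rot: [-0.127, 0.992, 0.0, 0.002]
contact_force: [1.0, -0.4, -0.8]
gripper_width: 85.2
grasp_force: 0.0
```

```bash
python3 - <<'E'
from h import *
s,d=shoot("w4")
cv2.imwrite("pics/w4c.png",cv2.resize(d["img"][60:330,130:400,::-1],None,fx=2.2,fy=2.2,interpolation=2))
for n in("side","scene"):
    d=get_image(n);h=hsv(d);H,S,V=[h[:,:,i].astype(int) for i in range(3)]
    for k,m in dict(red=((H<6)|(H>174))&(S>150)&(V>60),blue=(H>105)&(H<125)&(S>150)&(V>60),yel=(H>22)&(H<32)&(S>180)&(V>70)).items():
        for c,st,mm in blobs(m,150):
            if st[4]<1500 and st[1]>100:
                b=pts(mm);lo=b[b[:,1]>=b[:,1].max()-2].mean(0);print(n,k,c.round(),st,"base-front",plane(d,lo,0).round(),"topmid z100",plane(d,[c[0],st[1]+4],100).round())
E
```

```text
t 9.4 pos [556.7  -1.1 174.3] xyaw 194.61 F [ 1.  -0.4 -0.8]
side red [309. 151.] [300 135  20  35 562] base-front [[ 492. -329.]] topmid z100 [[ 506. -340.]]
side blue [340. 159.] [330 142  21  36 589] base-front [[ 389. -343.]] topmid z100 [[ 405. -356.]]
side yel [281. 141.] [273 125  18  34 521] base-front [[ 604. -335.]] topmid z100 [[ 615. -349.]]
side yel [130. 206.] [113 196  36  21 233] base-front [[795. 193.]] topmid z100 [[733. 227.]]
side yel [ 93. 373.] [  53  360   76   24 1227] base-front [[470. 607.]] topmid z100 [[430. 614.]]
scene red [152. 186.] [140 174  22  34 399] base-front [[ 520. -333.]] topmid z100 [[ 512. -338.]]
scene blue [149. 165.] [140 158  18  15 215] base-front [[ 294. -385.]] topmid z100 [[ 409. -359.]]
scene yel [428. 169.] [417 161  22  18 270] base-front [[433. 617.]] topmid z100 [[515. 540.]]
scene yel [ 88. 190.] [ 77 174  24  29 475] base-front [[ 473. -562.]] topmid z100 [[ 493. -533.]]
scene yel [144. 211.] [132 192  24  40 704] base-front [[ 639. -356.]] topmid z100 [[ 609. -348.]]
scene yel [346. 239.] [328 227  37  24 255] base-front [[775. 210.]] topmid z100 [[815. 176.]]
```

View pics/w4c.png

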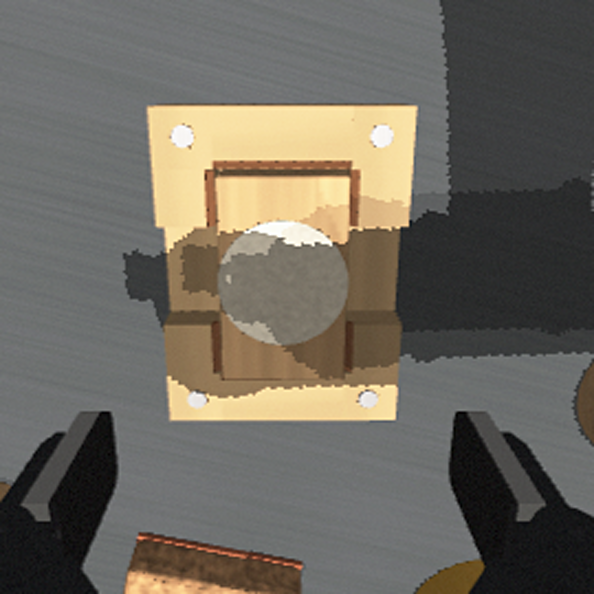

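The blank is seated flat in the nest, with the round at crop (283,283) and clearance visible all round. Next I'll move over the red pot. It is at about (508,-340), with the blue pot near (407,-358) and the yellow near (612,-349), so I'll close along world y.

drive_tool:
  deltas:
    - [[1.9, -4.5, 0], [0, 0, 0]]
    - [[1.9, -4.5, 0], [0, 0, 0]]
    - [[1.9, -4.5, 0], [0, 0, 0]]
    - [[1.9, -4.5, 0], [0, 0, 0]]
    - [[1.9, -4.5, 0], [0, 0, 0]]
    - [[1.9, -4.5, 0], [0, 0, 0]]
    - [[1.9, -4.4, 0], [0, 0, 0]]
    - [[0, 0, 0], [0, 0, 7.3]]
    - [[0, 0, 0], [0, 0, 7.3]]
    - [[0, 0, 0], [0, 0, 0]]
    - [[0, 0, 0], [0, 0, 0]]

```text
clock: 10.65
position: [506.4, -338.5, 171.1]
ee_rot: [-0.002, 1.0, 0.0, -0.001]
contact_force: [0.4, 0.1, -0.3]
gripper_width: 84.8
grasp_force: 0.0
```

```bash
python3 - <<'E'
from h import *
# blank in nest, from the w4 picture
d=get_image("wrist");im=cv2.imread("pics/w4.png")[:,:,::-1]
s4=dict(position=np.array([556.7,-1.1,174.3]),ee_rot=R.from_euler("zx",[194.61,180],degrees=True).as_quat())
h=cv2.cvtColor(np.ascontiguousarray(im),cv2.COLOR_RGB2HSV).astype(int);H,S,V=h[...,0],h[...,1],h[...,2]
m=np.zeros_like(H);m[155:225,220:300]=1;m=m*((S<50)&(V>80))
c,st,mm=max(blobs(m),key=lambda b:b[1][4]);mm=cv2.morphologyEx(mm.astype(np.uint8),cv2.MORPH_OPEN,np.ones((5,5)))
d4={**d};hull=cv2.convexHull(pts(mm))[:,0];print("round",st,cv2.fitEllipse(plane(d4,hull,54,s4).astype(np.float32)))
s,d=shoot("w5");h=hsv(d);H,S,V=[h[:,:,i].astype(int) for i in range(3)]
for c,st,mm in blobs(((H<8)|(H>172))&(S>130)&(V>40),500):
    print("red",c,st)
cv2.imwrite("pics/w5.png",d["img"][:,:,::-1])
E
```

```text
round [ 229  160   59   57 2597] ((558.31689453125, -0.8332967758178711), (60.20343017578125, 60.79593276977539), 84.73741149902344)
t 10.7 pos [ 506.7 -338.3  171.4] xyaw 180.18 F [-0.1 -0.5 -1.3]
red [250.51536591 195.40194561] [ 215  151   70   86 4523]
```

View pics/w5.png

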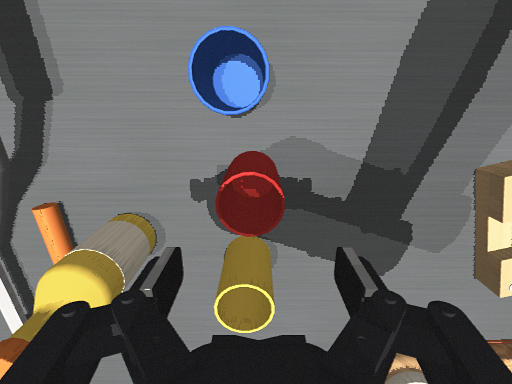

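```bash
python3 - <<'E'
from h import *
from scipy.optimize import least_squares
s=arm.read_state();d=get_image("wrist");h=hsv(d);H,S,V=[h[:,:,i].astype(int) for i in range(3)]
c,st,mm=max(blobs(((H<8)|(H>172))&(S>130)&(V>40),500),key=lambda b:b[1][4])
q=pts(mm);q=q[q[:,1]>200]+(q[q[:,1]>200]-np.array([251,203]))*.015
p=plane(d,q,100,s);f=least_squares(lambda v:np.hypot(p[:,0]-v[0],p[:,1]-v[1])-v[2],[507,-340,30]).x;print("rim x y r",f.round(2))
q2=np.array([[250.5,151.]]);print("base back edge z0",plane(d,q2,0,s))
tool(s,f[:2],57,180)
print("bottle base-edge px(156,232)",plane(d,[[156,232]],0,s),"shoulder edge px(124,262) z~120",plane(d,[[124,262]],120,s))
E
```

```text
rim x y r [ 506.79 -344.86   29.6 ]
base back edge z0 [[ 478.10186245 -346.74530298]]
tool shift cm [-1.000e-02 -6.600e-01  1.147e+01] turn about tool z 0.2
bottle base-edge px(156,232) [[ 584.16647002 -470.57344007]] shoulder edge px(124,262) z~120 [[ 550.65629989 -450.3711654 ]]
```

drive_tool:
  deltas:
    - [[0, -0.65, 0], [0, 0, 0]]
    - [[0, 0, 2], [0, 0, 0]]
    - [[0, 0, 3], [0, 0, 0]]
    - [[0, 0, 3], [0, 0, 0]]
    - [[0, 0, 2], [0, 0, 0]]
    - [[0, 0, 1], [0, 0, 0]]
    - [[0, 0, 0.4], [0, 0, 0]]
    - [[0, 0, 0], [0, 0, 0]]

```text
clock: 11.6
position: [507.3, -345.4, 58.6]
ee_rot: [-0.0, 1.0, -0.0, 0.0]
contact_force: [0.3, 0.1, 0.8]
gripper_width: 85.2
grasp_force: 0.0
```

drive_tool:
  deltas:
    - [[0, 0, 0], [0, 0, 0]]
    - [[0, 0, 0], [0, 0, 0]]
    - [[0, 0, 0], [0, 0, 0]]
    - [[0, 0, 0], [0, 0, 0]]
    - [[0, 0, 0], [0, 0, 0]]
    - [[0, 0, 0], [0, 0, 0]]
    - [[0, 0, 0], [0, 0, 0]]
  claw: 5.0

```text
clock: 12.3
position: [508.1, -345.8, 60.1]
ee_rot: [-0.001, 1.0, -0.001, 0.002]
contact_force: [0.1, 1.0, 6.8]
gripper_width: 59.4
grasp_force: 65.3
```

drive_tool:
  deltas:
    - [[0, 0, -2], [0, 0, 0]]
    - [[0, 0, -4], [0, 0, 0]]
    - [[0, 0, -4], [0, 0, 0]]
    - [[-0.6, 4.3, 0], [0, 0, 0]]
    - [[-0.6, 4.3, 0], [0, 0, 0]]
    - [[-0.6, 4.3, 0], [0, 0, 0]]
    - [[-0.6, 4.3, 0], [0, 0, 0]]
    - [[-0.6, 4.3, 0], [0, 0, 0]]
    - [[-0.6, 4.3, 0], [0, 0, 0]]
    - [[-0.7, 4.3, 0], [0, 0, 0]]
    - [[-0.7, 4.3, 0], [0, 0, 0]]
    - [[0, 0, 0], [0, 0, 0]]

```text
clock: 13.5
position: [557.1, 3.2, 157.8]
ee_rot: [-0.003, 1.0, 0.0, 0.0]
contact_force: [-0.4, -0.2, -2.1]
gripper_width: 59.3
grasp_force: 65.7
```

drive_tool:
  deltas:
    - [[0, 0, 0], [0, 0, 0]]
    - [[0, 0, 0], [0, 0, 0]]

```text
clock: 13.7
position: [556.0, -1.7, 157.8]
ee_rot: [0.0, 1.0, -0.0, -0.001]
contact_force: [-0.1, -0.5, -2.3]
gripper_width: 59.3
grasp_force: 65.8
```

```bash
python3 - <<'E'
from h import *
s,d=shoot("w6");print(s["gripper_width"],s["grasp_force"]);tool(s,(558.3,-.8),120,180)
h=hsv(d);H,S,V=[h[:,:,i].astype(int) for i in range(3)]
b=[]
for n in("side","scene"):
    e=get_image(n);cv2.imwrite(f"pics/{n}6.png",e["img"][:,:,::-1])
    x,y=(235,165) if n=="side" else (262,165)
    b.append(cv2.resize(e["img"][y-75:y+75,x-60:x+60,::-1],None,fx=3.3,fy=3.3,interpolation=2))
w=cv2.resize(d["img"],None,fx=1,fy=1)
cv2.imwrite("pics/pair6.png",np.hstack(b))
for c,st,mm in blobs(((H<8)|(H>172))&(S>130)&(V>40),500): print(c,st)
E
```

```text
t 13.7 pos [556.   -1.7 157.8] xyaw 179.98 F [-0.1 -0.5 -2.3]
59.342024943677124 65.7594047114253
tool shift cm [-0.24  0.09  3.78] turn about tool z -0.0
[258.22623014 263.43868529] [  194   175   129   165 15608]
```

View pics/pair6.png

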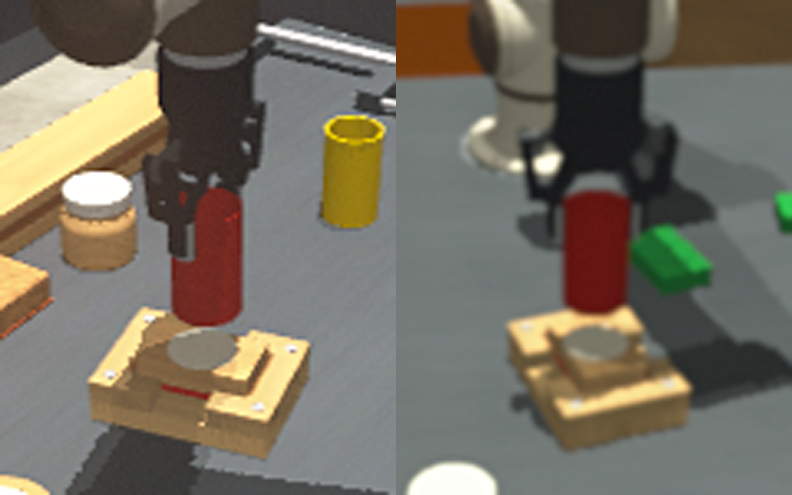

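The pot hangs upright about 45 mm above the seated base. I'll check the pot axis against the round numerically in both views.

```bash
python3 - <<'E'
from h import *
from scipy.optimize import least_squares
s=arm.read_state();zb=s["position"][2]-59.5
for n,(x,y) in dict(side=(235,165),scene=(262,165)).items():
    d=get_image(n);h=hsv(d);H,S,V=[h[:,:,i].astype(int) for i in range(3)]
    r=np.zeros_like(H);r[y-75:y+75,x-60:x+60]=1
    c,st,mm=max(blobs(r*((H<8)|(H>172))*(S>130)*(V>40)),key=lambda b:b[1][4])
    q=pts(mm);q=q[q[:,1]>st[1]+st[3]-5]
    p=plane(d,q,zb,s if 0 else None);f=least_squares(lambda v:np.hypot(p[:,0]-v[0],p[:,1]-v[1])-30.5,[556,-2]).x
    wide=[(np.where(mm[yy])[0].min()+np.where(mm[yy])[0].max())/2 for yy in range(st[1]+st[3]-12,st[1]+st[3]-5)]
    y0=c[1]; k=r*(S<60)*(V>85)*(V<200); k[:st[1]+st[3]-3]=0
    for c2,st2,m2 in blobs(k,100): 
        if abs(c2[0]-x)<25 and c2[1]<y+60: print(n," round",c2.round(1),st2,plane(d,c2,54).round(1))
    print(n,"pot",st,"bottom centre",f.round(1),"mid col",np.mean(wide))
E
```

```text
side pot [227 147  21  42 678] bottom centre [555.4  -5.4] mid col 237.0
scene  round [252.1 217.2] [ 202  182  120   58 3825] [[677.1 -45.3]]
scene  round [261.9 193.7] [253 189  19  10 136] [[561.3  -3.2]]
scene pot [252 148  21  37 677] bottom centre [544.4  -3. ] mid col 262.0
```

drive_tool:
  deltas:
    - [[-0.25, 0.05, 0], [0, 0, 0]]
    - [[0, 0, 2], [0, 0, 0]]
    - [[0, 0, 1.3], [0, 0, 0]]
    - [[0, 0, 0.5], [0, 0, 0]]
    - [[0, 0, 0.2], [0, 0, 0]]
    - [[0, 0, 0.2], [0, 0, 0]]
    - [[0, 0, 0.1], [0, 0, 0]]
    - [[0, 0, 0], [0, 0, 0]]

```text
clock: 14.75
position: [559.5, -0.6, 115.7]
ee_rot: [-0.0, 1.0, 0.0, 0.0]
contact_force: [-0.1, 0.9, -2.4]
gripper_width: 59.4
grasp_force: 65.7
```

drive_tool:
  deltas:
    - [[0, 0, 0.1], [0, 0, 0]]
    - [[0, 0, 0.1], [0, 0, 0]]
    - [[0, 0, 0], [0, 0, 0]]

```text
clock: 15.05
position: [559.6, -0.6, 114.2]
ee_rot: [-0.0, 1.0, -0.0, 0.001]
contact_force: [-1.1, 0.3, 2.6]
gripper_width: 59.3
grasp_force: 66.1
```

drive_tool:
  deltas:
    - [[0, 0, 0.1], [0, 0, 0]]
    - [[0, 0, 0.1], [0, 0, 0]]
    - [[0, 0, 0.1], [0, 0, 0]]
    - [[0, 0, 0.1], [0, 0, 0]]
    - [[0, 0, 0.1], [0, 0, 0]]
    - [[0, 0, 0.1], [0, 0, 0]]
    - [[0, 0, 0], [0, 0, 0]]

```text
clock: 15.75
position: [559.7, -0.6, 108.4]
ee_rot: [-0.0, 1.0, -0.0, 0.001]
contact_force: [-3.0, 0.4, 6.8]
gripper_width: 59.6
grasp_force: 66.6
```

drive_tool:
  deltas:
    - [[0, 0, 0.1], [0, 0, 0]]
    - [[0, 0, 0.1], [0, 0, 0]]
    - [[0, 0, 0], [0, 0, 0]]

```text
clock: 16.05
position: [559.8, -0.6, 106.8]
ee_rot: [-0.001, 1.0, -0.0, 0.001]
contact_force: [-3.1, 0.8, 9.9]
gripper_width: 59.4
grasp_force: 66.7
```

drive_tool:
  deltas:
    - [[0, 0, 0.1], [0, 0, 0]]
    - [[0, 0, 0.1], [0, 0, 0]]
    - [[0, 0, 0], [0, 0, 0]]

```text
clock: 16.35
position: [560.0, -0.7, 106.0]
ee_rot: [-0.001, 1.0, -0.0, 0.001]
contact_force: [-4.8, 1.1, 15.5]
gripper_width: 59.4
grasp_force: 67.3
```

drive_tool:
  deltas:
    - [[0, 0, 0.1], [0, 0, 0]]
    - [[0, 0, 0], [0, 0, 0]]

```text
clock: 16.55
position: [560.2, -0.7, 106.0]
ee_rot: [-0.001, 1.0, -0.0, 0.002]
contact_force: [-6.6, 1.2, 19.5]
gripper_width: 59.3
grasp_force: 67.6
```

drive_tool:
  deltas:
    - [[0, 0, 0.1], [0, 0, 0]]
    - [[0, 0, 0.05], [0, 0, 0]]
    - [[0, 0, 0], [0, 0, 0]]
    - [[0, 0, 0], [0, 0, 0]]
    - [[0, 0, 0], [0, 0, 0]]
    - [[0, 0, 0], [0, 0, 0]]
    - [[0, 0, 0], [0, 0, 0]]
    - [[0, 0, 0], [0, 0, 0]]
    - [[0, 0, 0], [0, 0, 0]]
    - [[0, 0, 0], [0, 0, 0]]
    - [[0, 0, 0], [0, 0, 0]]
    - [[0, 0, 0], [0, 0, 0]]

```text
clock: 17.75
position: [560.5, -0.7, 105.9]
ee_rot: [-0.001, 1.0, -0.0, 0.002]
contact_force: [-8.1, 1.7, 26.2]
gripper_width: 59.2
grasp_force: 68.2
```

drive_tool:
  deltas:
    - [[0, 0, 0], [0, 0, 0]]
    - [[0, 0, 0], [0, 0, 0]]
    - [[0, 0, 0], [0, 0, 0]]
    - [[0, 0, 0], [0, 0, 0]]

```text
clock: 18.15
position: [560.5, -0.7, 105.9]
ee_rot: [-0.001, 1.0, -0.0, 0.002]
contact_force: [-9.3, 1.4, 26.1]
gripper_width: 59.3
grasp_force: 68.2
```

drive_tool:
  deltas:
    - [[0, 0, -0.1], [0, 0, 0]]
    - [[0, 0, -0.2], [0, 0, 0]]
    - [[0, 0, -0.2], [0, 0, 0]]
    - [[0, 0, -0.2], [0, 0, 0]]
    - [[0, 0, -0.2], [0, 0, 0]]
    - [[0, 0, -0.1], [0, 0, 0]]
    - [[0, 0, -0.1], [0, 0, 0]]
    - [[0, 0, -0.1], [0, 0, 0]]
    - [[0, 0, 0], [0, 0, 0]]
    - [[0, 0, 0], [0, 0, 0]]

```text
clock: 19.15
position: [559.5, -0.6, 112.9]
ee_rot: [-0.0, 1.0, 0.0, 0.0]
contact_force: [-1.0, -0.1, 3.3]
gripper_width: 59.6
grasp_force: 66.2
```

drive_tool:
  deltas:
    - [[0, 0, -0.05], [0, 0, 0]]
    - [[0, 0, 0], [0, 0, 0]]
    - [[0, 0, 0], [0, 0, 0]]

```text
clock: 19.45
position: [559.5, -0.6, 113.3]
ee_rot: [-0.0, 1.0, 0.0, 0.0]
contact_force: [-0.9, 0.3, 3.4]
gripper_width: 59.6
grasp_force: 66.2
```

drive_tool:
  deltas:
    - [[0, 0, -0.05], [0, 0, 0]]
    - [[0, 0, 0], [0, 0, 0]]
    - [[0, 0, 0], [0, 0, 0]]

```text
clock: 19.75
position: [559.4, -0.6, 113.8]
ee_rot: [-0.0, 1.0, 0.0, 0.0]
contact_force: [0.3, 0.6, 2.8]
gripper_width: 59.1
grasp_force: 66.2
```

drive_tool:
  deltas:
    - [[0, 0, 0], [0, 0, 0]]
    - [[0, 0, 0], [0, 0, 0]]
    - [[0, 0, 0], [0, 0, 0]]
    - [[0, 0, 0], [0, 0, 0]]
    - [[0, 0, 0], [0, 0, 0]]
    - [[0, 0, -1], [0, 0, 0]]
    - [[0, 0, -3], [0, 0, 0]]
    - [[0, 0, -4], [0, 0, 0]]
    - [[0, 0, -4], [0, 0, 0]]
    - [[0, 0, 0], [0, 0, 0]]
    - [[0, 0, 0], [0, 0, 0]]
  claw: 8.5

```text
clock: 20.85
position: [559.6, -0.5, 235.6]
ee_rot: [-0.0, 1.0, 0.001, 0.002]
contact_force: [1.1, -0.2, -0.8]
gripper_width: 85.2
grasp_force: 0.0
```

```bash
python3 - <<'E'
from h import *
s,d=shoot("w7");print(s["gripper_width"]);b=[]
for n in("side","scene"):
    e=get_image(n);x,y=(235,185) if n=="side" else (262,190)
    b.append(cv2.resize(e["img"][y-60:y+60,x-60:x+60,::-1],None,fx=3.3,fy=3.3,interpolation=2))
cv2.imwrite("pics/fin.png",np.hstack(b))
E
```

```text
t 20.85 pos [ 5.596e+02 -5.000e-01  2.356e+02] xyaw 180.01 F [ 1.1 -0.2 -0.8]
85.2490009320605
```

View pics/fin.png

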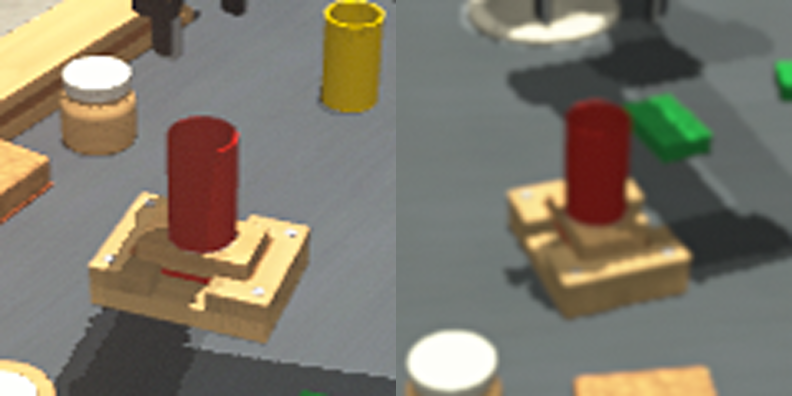

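The pot stands upright on the seated base and covers the round in both views. Its mid columns match where the round was: crop column 203 in the side view and 597 in the scene view. The gripper is clear, so I'm handing in.

```bash
python3 -c "
from bench import arm
print(arm.job_done())"
```

```text
the job is handed in; nothing more can be done
None
```

The job is handed in at about 21 s: the oblong blank lies flat in the nest, and the red pot was pressed until the pad stopped (about 8 mm, 26 N), held for over a second, let rise, and left standing on the round; no verdict came back.

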